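# Set up field sensors and sweep the board seam

## Robot

A 6-joint arm with a two-finger parallel gripper is mounted at the origin on the work surface. World frame = base frame: x ahead of the robot, y to its left, z up, the work surface at z = 0. Lengths are in m, angles in rad, forces in N, time in s.
With the tool pointing down it reaches from about 0.375 to 0.975 m from the base axis. Payload 3.8 kg.
Tool frame: the origin (TCP) lies midway between the tips of the shut fingers; the grasp point (between the pads) lies 19 mm behind it; x points along the fingers, y is the direction in which the jaws open and shut, and the axes are right-handed (so a half turn about x gives the same grasp; the last joint's range is limited). The gripper opens to 88 mm and grips with 3 to 60 N. Pads are 18 mm wide; open, the fingers measure 123 mm over their backs; the gripper's body (75 mm by 187 mm) begins 45 mm behind the grasp point.
Start: joints at [1.228, 0.264, 1.604, -0, 1.274, -0.037], TCP at [0.203, 0.644, 0.239] pointing down, gripper open.
Joint ranges: [-2.63, 2.63], [-0.94, 2.18], [0.31, 2.57], [-1.31, 4.45], [0, 2.66], [-2.55, 2.55]. Speed limits (rad/s): [2.57, 2.57, 3.14, 3.14, 3.14, 3.14].

## Interface

Orientations are given as a rotation vector (axis times angle).
In Python, from cell import manip, inverse_kinematics, cams, order gives the robot as it stands. Calls block until the motion is done:
- manip.move_pose(position, orientation): joint-space move of the TCP to a pose.
- manip.move_linear(position, rate=0.15, rot=None): straight line of the TCP; rot=None keeps the orientation; rate is the mean speed in m/s.
- manip.set_joints(angles): joint-space move.
- manip.set_gripper(opening, force=None): finger opening in m; force is the grip in N (None keeps the last); returns when the fingers have stopped.
- manip.dwell(seconds).
- inverse_kinematics(position, orientation): joint angles nearest the present ones, or None.
- manip.state(): the state.
- cams.capture(name): name is "scene" or "top" or "wrist"; returns a dict with "image" (384x512x3 uint8, blue, green, red), "z_map" (384x512 float32, m along the optical axis (not along the pixel's ray), 0 where there is no reading), "intrinsics" (3x3 intrinsics, pixels), "k1" (the pictures are not rectified: a ray, as slopes to the right and down, at radius r is drawn at 1 + k1 r^2 times it, then the intrinsics apply), "position" and "orientation" of the camera in the world; the wrist camera has in their place "T_tool_cam" (4x4, takes a point from camera to tool coordinates, whose origin is the TCP and whose axes are the tool frame's). Camera axes: x right, y down, z forward; pixel columns grow to the right and rows downward; lengths in m; the calibration is good to about 2 mm. A picture is of the moment at which its call begins: read the wrist's pose just before it.
A pose or a line that the arm cannot do raises manip.IKError and nothing moves.
- order.close_job(): hands the job in, once; it reports no verdict.
The state is a dict: "clock": time; "joint_pos": joint angles; "joint_velocities": joint speeds; "tau": joint torques, N m; "tool_pos": TCP position; "tcp_rot": TCP orientation; "contact_force": force on the tool from outside, world axes, zero at the start; "moment": the same for the moment, N m; "gripper_width": finger opening in m.
Only numpy, scipy, OpenCV 4.12 (cv2) and the standard library are available. Lean on these libraries where they do the work, as an engineer would, in place of code of your own. Each camera call takes 0.05 s, during which the arm holds its last target.

## Task

Prepare and run the emission check of the relay board: put the stray relay that lies on the board into the blue tray, and stand every field sensor from the rack upright and still, its foot wholly on the disc of its own colour, letting go slowly so that the heavy heads do not tip. Then take the pen probe and sweep its tip slowly along the whole copper seam from the white dot to the black dot, touching the copper or within 5 mm above it, at no more than 4 cm/s, and lay the probe back flat on its mat. Leave the sensors standing and everything else on the bench where it is.

Things in the scene. Friction and masses are not known exactly. Their poses are not given: they have to be found in the camera images.
- sensor_red_center (a point): Field sensor, red band and top: upright mast 120 mm tall, 0.22 kg, on a round foot 26 mm dia x 10 mm; stem 10 mm dia; heavy copper head 34 mm dia, the top 40 mm. Tips at 8 degrees. Point: on its axis 60 mm above its underside, 40 mm below the head's middle; z to the head. Starts in a rack well, foot 6 mm above the bench. One sensor of the three may be absent
- sensor_blue_center (a point): Field sensor, blue band and top: upright mast 120 mm tall, 0.22 kg, on a round foot 26 mm dia x 10 mm; stem 10 mm dia; heavy copper head 34 mm dia, the top 40 mm. Tips at 8 degrees. Point: on its axis 60 mm above its underside, 40 mm below the head's middle; z to the head. Starts in a rack well, foot 6 mm above the bench. One sensor of the three may be absent
- sensor_yellow_center (a point): Field sensor, yellow band and top: upright mast 120 mm tall, 0.22 kg, on a round foot 26 mm dia x 10 mm; stem 10 mm dia; heavy copper head 34 mm dia, the top 40 mm. Tips at 8 degrees. Point: on its axis 60 mm above its underside, 40 mm below the head's middle; z to the head. Starts in a rack well, foot 6 mm above the bench. One sensor of the three may be absent
- disc_red_top (a point): Red disc with a white middle, 60 mm dia, 3 mm thick, fixed to the bench beyond the board; this point is the centre of its top face
- disc_blue_top (a point): Blue disc with a white middle, 60 mm dia, 3 mm thick, fixed to the bench beyond the board; this point is the centre of its top face
- disc_yellow_top (a point): Yellow disc with a white middle, 60 mm dia, 3 mm thick, fixed to the bench beyond the board; this point is the centre of its top face
- rack: Fixed grey sensor rack 200 x 60 x 20 mm; origin under its centre, x along its length. Three wells 14 mm deep and 35 mm across at x = -66, 0 and +66 mm; the sensors' heads are thus 66 mm apart in a row along x
- relay_center (a point): Stray relay, a black block 28 (x) x 18 (y) x 24 mm (z) with a pale label on top, 30 g, lying loose on the board, on or close beside the copper seam; its centre
- tray_in (a point): Open blue parts tray 110 x 110 x 30 mm, walls 4 mm, fixed; centre of its inner floor, x and y along its sides
- probe_center (a point): Pen probe, 150 mm long, 40 g, lying loose on the mat: orange square handle 100 x 14 x 14 mm with a black collar near the tip end, then a steel shank 9 mm dia x 35 mm and a brass needle 4 mm dia x 15 mm. Point: centre of the handle; x points to the tip, z up as it lies
- probe_tip (a point): Very end of the probe's brass needle, on its axis, 100 mm from the centre of the handle
- mat_top (a point): Dark rubber mat, 220 (x) x 130 (y) x 2 mm, fixed; centre of its top face, on which the probe lies. x and y lie along its sides
- board: Fixed green circuit board 180 (x) x 270 (y) x 8 mm; origin under its centre. Its low black parts reach 20 mm above the bench, over x = +4 to +80, y = -111 to +115 mm of the board frame; the margin nearer the robot (x below 0) is bare but for the flat copper seam strip, 14 mm wide
- seam0 (a point): start of the seam (white dot): point 0 of 6 on the centre line of the copper strip, at its surface; the strip runs straight between neighbouring points, the first 90 mm and the last 80 mm along the board y axis
- seam1 (a point): seam, 45 mm on: point 1 of 6 on the centre line of the copper strip, at its surface; the strip runs straight between neighbouring points, as seen from above
- seam2 (a point): first bend of the seam, 90 mm on: point 2 of 6 on the centre line of the copper strip, at its surface; the strip runs straight between neighbouring points, as seen from above
- seam3 (a point): second bend: point 3 of 6 on the centre line of the copper strip, at its surface; the strip runs straight between neighbouring points, as seen from above
- seam4 (a point): seam, 40 mm past the second bend: point 4 of 6 on the centre line of the copper strip, at its surface; the strip runs straight between neighbouring points, as seen from above
- seam5 (a point): end of the seam (black dot): point 5 of 6 on the centre line of the copper strip, at its surface; the strip runs straight between neighbouring points, as seen from above
- flux: Bystander, not to be disturbed: small clear bottle, 36 mm dia, 80 mm tall; origin at its underside or axis
- spool: Bystander, not to be disturbed: grey spool 52 mm dia, 40 mm tall; origin at its underside or axis
- ferrite: Bystander, not to be disturbed: dark ferrite ring 32 mm dia, 14 mm tall; origin at its underside or axis
- capacitor: Bystander, not to be disturbed: black round capacitor 25 mm dia, 30 mm tall; origin at its underside or axis
- terminal: Bystander, not to be disturbed: green terminal block 20 x 40 x 16 mm; origin at its underside or axis

How it is judged:
On the way, in this order (a step that is already met when the one before it is completed fails the run):
1. the relay lies in the tray and every sensor present stands released and still on its own disc (z of sensor_red_center in the frame of disc_red_top between 0.054 and 0.066 m and horizontal distance between sensor_red_center and disc_red_top below 0.018 m and angle between each of sensor_red_center, sensor_blue_center, sensor_yellow_center's own z axis and vertical below 0.06 rad and linear speed of each of sensor_red, sensor_blue, sensor_yellow below 0.02 m/s and contact force between each of sensor_red, sensor_blue, sensor_yellow and the fingers below 0.05 N and z of sensor_blue_center in the frame of disc_blue_top between 0.054 and 0.066 m and horizontal distance between sensor_blue_center and disc_blue_top below 0.018 m and z of sensor_yellow_center in the frame of disc_yellow_top between 0.054 and 0.066 m and horizontal distance between sensor_yellow_center and disc_yellow_top below 0.018 m and x of relay_center in the frame of tray_in between -0.05 and 0.05 m and y of relay_center in the frame of tray_in between -0.05 and 0.05 m and z of relay_center in the frame of tray_in below 0.025 m), for 0.5 s.
2. probe tip passes seam point 0 slowly, within 10 mm of it (distance between probe_tip and seam0 below 0.01 m and linear speed of probe below 0.08 m/s), for 0.15 s.
3. probe tip passes slowly over the strip half-way from seam point 0 to point 1 (x of probe_tip in the frame of board between -0.077 and -0.059 m and y of probe_tip in the frame of board between 0.0735 and 0.0915 m and z of probe_tip in the frame of board below 0.0185 m and linear speed of probe below 0.08 m/s), for 0.15 s.
4. probe tip passes seam point 1 slowly, within 10 mm of it (distance between probe_tip and seam1 below 0.01 m and linear speed of probe below 0.08 m/s), for 0.15 s.
5. probe tip passes slowly over the strip half-way from seam point 1 to point 2 (x of probe_tip in the frame of board between -0.077 and -0.059 m and y of probe_tip in the frame of board between 0.0285 and 0.0465 m and z of probe_tip in the frame of board below 0.0185 m and linear speed of probe below 0.08 m/s), for 0.15 s.
6. probe tip passes seam point 2 slowly, within 10 mm of it (distance between probe_tip and seam2 below 0.01 m and linear speed of probe below 0.08 m/s), for 0.15 s.
7. probe tip passes slowly over the strip half-way from seam point 2 to point 3 (x of probe_tip in the frame of board between -0.062 and -0.044 m and y of probe_tip in the frame of board between -0.014 and 0.004 m and z of probe_tip in the frame of board below 0.0185 m and linear speed of probe below 0.08 m/s), for 0.15 s.
8. probe tip passes seam point 3 slowly, within 10 mm of it (distance between probe_tip and seam3 below 0.01 m and linear speed of probe below 0.08 m/s), for 0.15 s.
9. probe tip passes seam point 4 slowly, within 10 mm of it (distance between probe_tip and seam4 below 0.01 m and linear speed of probe below 0.08 m/s), for 0.15 s.
10. probe tip passes seam point 5 slowly, within 10 mm of it (distance between probe_tip and seam5 below 0.01 m and linear speed of probe below 0.08 m/s), for 0.15 s.
At the end, for the whole second after the job is handed in: Every sensor present stands released and still on the disc of its own colour, its axis within 18 mm of the disc's centre and tilted less than 0.06 rad; the relay lies in the tray; the probe lies flat and still on the mat, the centre of its handle within the mat's outline (all of step 1 and x of probe_center in the frame of mat_top between -0.11 and 0.11 m and y of probe_center in the frame of mat_top between -0.065 and 0.065 m and z of probe_center in the frame of mat_top below 0.014 m and angle between probe_center's own x axis and vertical between 1.45 and 1.69 rad and linear speed of probe below 0.02 m/s); the robot touches nothing.
It fails at once if a bystander was moved more than 40 mm (distance of any of flux, spool, ferrite, capacitor, terminal from where it was at the start of the episode above 0.04 m).
It fails at once if the probe moved faster than 0.2 m/s with its tip low over the board (x of probe_tip in the frame of board between -0.09 and 0.09 m and y of probe_tip in the frame of board between -0.135 and 0.135 m and z of probe_tip in the frame of board below 0.02 m and linear speed of probe above 0.2 m/s).
Of sensor_red, sensor_blue, sensor_yellow only 2 to 3 are there at a start; the rules pass over those that are not, and their reading is None.
At some moment in a run one of probe, relay may be knocked a few centimetres aside while the robot is not near it.
It also fails if it takes over 210 s, if anything falls off the work surface, if the arm or the gripper's body presses on something with over 40 N, if the wrist force passes 120 N, or if a joint passes its speed limit or range.

## Working session

There is one attempt and no reset: what is moved stays moved. The work goes in short steps, each a Python script; the robot and the scene stay as the last script left them, time stands still between calls to the robot, and variables do not carry over. Pictures are saved under pics/ and viewed, and the job is handed in when it is done.

```bash
ls; mkdir -p pics
cat > h.py <<'E'
import numpy as np, cv2
from scipy.spatial.transform import Rotation as R
from cell import manip, inverse_kinematics, cams, order
def cap(n):
    s=manip.state(); c=cams.capture(n)
    if n=='wrist':
        T=np.eye(4); T[:3,:3]=R.from_rotvec(s['tcp_rot']).as_matrix(); T[:3,3]=s['tool_pos']; T=T@np.array(c['T_tool_cam'])
    else:
        T=np.eye(4); o=np.array(c['orientation'],float)
        T[:3,:3]=o if o.shape==(3,3) else R.from_rotvec(o).as_matrix(); T[:3,3]=c['position']
    c['T']=T; return c
def rays(c):
    K=np.array(c['intrinsics']); k=c['k1']; h,w=c['z_map'].shape
    v,u=np.mgrid[:h,:w]; xd=(u-K[0,2])/K[0,0]; yd=(v-K[1,2])/K[1,1]
    rd=np.hypot(xd,yd); r=rd.copy()
    for _ in range(30): r=rd/(1+k*r*r)
    s=np.where(rd>0,r/np.maximum(rd,1e-9),1); return xd*s,yd*s
def cloud(c):
    x,y=rays(c); z=c['z_map']; P=np.stack([x*z,y*z,z],-1)@c['T'][:3,:3].T+c['T'][:3,3]
    P[z==0]=np.nan; return P
def onplane(c,u,v,zp):
    x,y=rays(c); u0,v0=int(round(u)),int(round(v)); d=c['T'][:3,:3]@np.array([x[v0,u0],y[v0,u0],1]); o=c['T'][:3,3]
    return o+d*(zp-o[2])/d[2]
E
python3 - <<'E'
from h import *
s=manip.state(); print(s)
for n in ['scene','top','wrist']:
    c=cap(n); cv2.imwrite(f'pics/{n}0.png',c['image']); np.savez(f'{n}0.npz',**c); print(n,c['T'].round(3).tolist(),np.array(c['intrinsics']).tolist(),c['k1'],c.get('orientation'))
E
```

```text
pics
{'clock': 0.0, 'joint_pos': array([ 1.22812093e+00,  2.64752146e-01,  1.60537002e+00,  1.02419487e-06,
        1.27369717e+00, -3.68744428e-02]), 'joint_velocities': array([-0.00078423,  0.00030361,  0.00173873, -0.00068052, -0.00119182,
        0.00037773]), 'tau': array([ 2.28299714e-04, -5.02146041e+01, -3.56861079e+01,  7.29293120e-02,
        2.98686291e-02, -1.61781345e-04]), 'tool_pos': array([0.20295934, 0.64301846, 0.23739084]), 'tcp_rot': array([ 0.23829748,  1.55785961, -0.24174324]), 'contact_force': array([ 0.23574091,  0.01768522, -0.35443257]), 'moment': array([-0.01039061, -0.01463006,  0.02077813]), 'gripper_width': 0.08823506874999304}
scene [[-0.119, 0.676, -0.727, 1.382], [0.993, 0.074, -0.094, 0.075], [-0.01, -0.733, -0.68, 0.861], [0.0, 0.0, 0.0, 1.0]] [[408.549957772027, 0.0, 251.54935176868335], [0.0, 408.549957772027, 189.37413496364044], [0.0, 0.0, 1.0]] -0.029262013950033756 [-1.65002841 -1.85181766  0.81728041]
top [[0.025, -0.998, 0.063, 0.485], [-1.0, -0.025, -0.003, -0.047], [0.004, -0.063, -0.998, 1.131], [0.0, 0.0, 0.0, 1.0]] [[413.57540863396537, 0.0, 253.9367063900778], [0.0, 413.57540863396537, 192.0544373906062], [0.0, 0.0, 1.0]] -0.05661042474027496 [-2.2182731   2.16363221 -0.07263964]
wrist [[0.301, 0.922, 0.245, 0.14], [0.954, -0.291, -0.079, 0.663], [-0.002, 0.258, -0.966, 0.384], [0.0, 0.0, 0.0, 1.0]] [[339.5823108023745, 0.0, 255.19574435936784], [0.0, 339.5823108023745, 185.8374353676795], [0.0, 0.0, 1.0]] -0.03724939378253205 None
```

View pics/scene0.png

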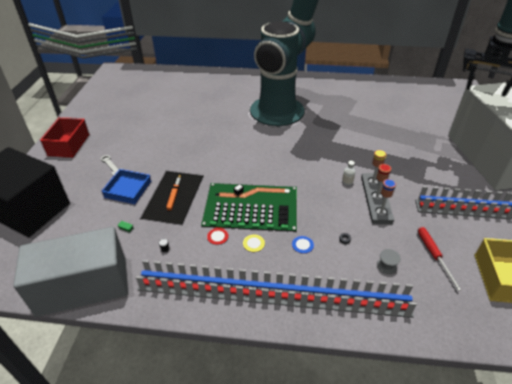

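View pics/top0.png

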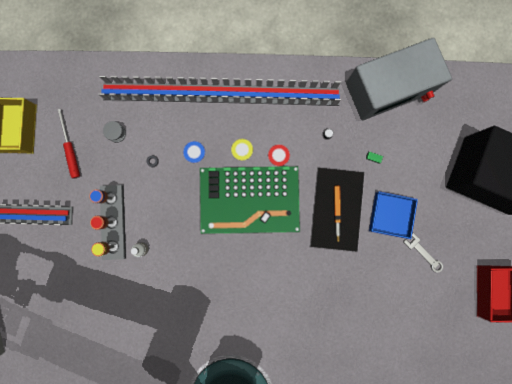

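View pics/wrist0.png

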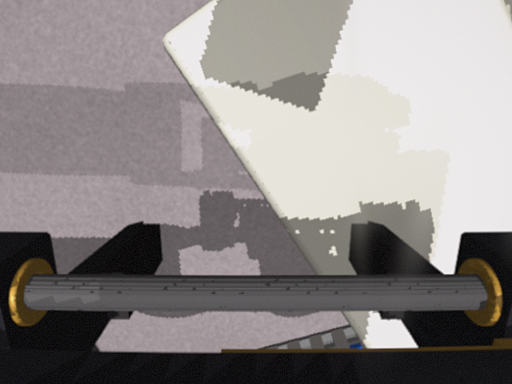

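Scene picture: three sensors stand in the rack at about (380–390, 160–215). Top picture: relay at (265,216) on the copper strip, which runs from a white dot at (211,226) to a dark dot at (289,212). Blue, yellow and red discs are at (194,152), (242,150) and (279,155). The probe is on the mat with its tip toward the robot, at (338,240), and the tray is at (393,214). The wrist picture shows only a nearby bin.

Run:
```python
from h import *
c=cap('top'); im=c['image']; P=cloud(c)
np.save('Ptop.npy',P)
print('bench z', np.nanmedian(P[250:300,300:360,2]), np.nanmedian(P[180:200,130:180,2]))
def comp(mask,roi,name,zz=None):
    u0,v0,u1,v1=roi; m=np.zeros(mask.shape,bool); m[v0:v1,u0:u1]=mask[v0:v1,u0:u1]
    q=P[m]; r=cv2.minAreaRect(np.argwhere(m)[:,::-1].astype(np.float32)); print(name,m.sum(),'mean',np.nanmean(q,0).round(4),'z',np.nanpercentile(q[:,2],[5,50,95]).round(4),'px',r)
hsv=cv2.cvtColor(im,cv2.COLOR_BGR2HSV); H,S,V=[hsv[...,i] for i in range(3)]
comp((S>100)|(V>200),(180,138,208,166),'dblue'); comp((S>100)|(V>200),(230,138,255,163),'dyel'); comp((S>100)|(V>200),(267,143,292,166),'dred')
comp((H>40)&(H<85)&(S>80),(190,160,310,240),'board')
comp((H>105)&(H<130)&(S>120),(360,185,425,245),'tray')
comp((S>120)&(H<20),(325,180,350,220),'probe handle')
comp(P[...,2]>0.09,(85,180,130,262),'sensors')
for roi,n in [((85,188,130,205),'b'),((85,213,130,231),'r'),((85,240,130,258),'y')]:
    comp(P[...,2]>0.115,roi,'top '+n)
comp(P[...,2]>0.03,(130,235,150,262),'flux')
Z=(np.clip(P[...,2],-.01,.14)+.01)/.15*255
z=cv2.applyColorMap(np.nan_to_num(Z).astype(np.uint8),cv2.COLORMAP_JET)
a=cv2.resize(im[135:265,185:425],None,fx=3.2,fy=3.2,interpolation=cv2.INTER_CUBIC)
cv2.imwrite('pics/t1.png',a)
b=np.hstack([cv2.resize(x[170:270,70:170],None,fx=4,fy=4,interpolation=cv2.INTER_NEAREST) for x in (im,z)]); cv2.imwrite('pics/t2.png',b)
```

```text
bench z -0.0006187800459283022 -0.0009132592136695816
dblue 365 mean [0.6635 0.118  0.0023] z [-0.0011  0.0023  0.0055] px ((193.75001525878906, 151.75), (20.50609588623047, 21.21320343017578), 45.0)
dyel 363 mean [ 0.674  -0.0137  0.0021] z [-0.0015  0.0022  0.0057] px ((241.5, 149.0), (20.0, 21.0), 90.0)
dred 368 mean [ 0.6605 -0.1153  0.0022] z [-0.0014  0.0022  0.0056] px ((278.5, 155.0), (20.0, 21.0), 90.0)
board 4935 mean [ 0.5342 -0.0398  0.0078] z [0.0037 0.0074 0.0133] px ((249.251708984375, 199.34645080566406), (65.56885528564453, 98.5813217163086), 88.99491119384766)
tray 1745 mean [ 0.5035 -0.432   0.0086] z [0.0002 0.0044 0.0298] px ((393.26922607421875, 214.65382385253906), (43.537776947021484, 40.792152404785156), 11.309932708740234)
probe handle 221 mean [ 0.5378 -0.2764  0.0121] z [0.0003 0.0141 0.0186] px ((336.5, 202.0), (34.0, 7.0), 90.0)
sensors 636 mean [0.4633 0.3279 0.12  ] z [0.0948 0.1244 0.1282] px ((99.05068969726562, 222.86849975585938), (66.13983917236328, 18.172725677490234), 87.87889862060547)
top b 158 mean [0.5297 0.3356 0.1245] z [0.1191 0.125  0.128 ] px ((96.5, 196.0), (12.0, 15.0), 90.0)
top r 172 mean [0.4662 0.331  0.1247] z [0.1191 0.1254 0.1282] px ((97.0, 221.5), (13.0, 14.0), 90.0)
top y 177 mean [0.4008 0.325  0.1248] z [0.1193 0.1253 0.1286] px ((98.45001983642578, 248.65000915527344), (14.546475410461426, 14.230247497558594), 18.43494987487793)
flux 174 mean [0.3963 0.2457 0.0579] z [0.037  0.0543 0.0807] px ((138.0, 249.5), (13.0, 14.0), 90.0)
```

View pics/t1.png

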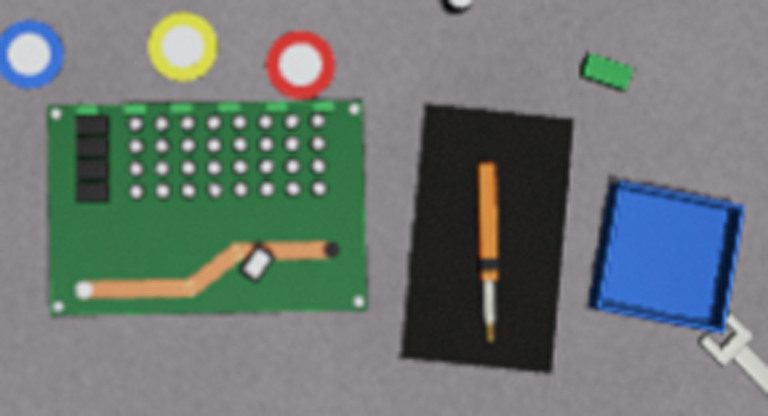

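View pics/t2.png

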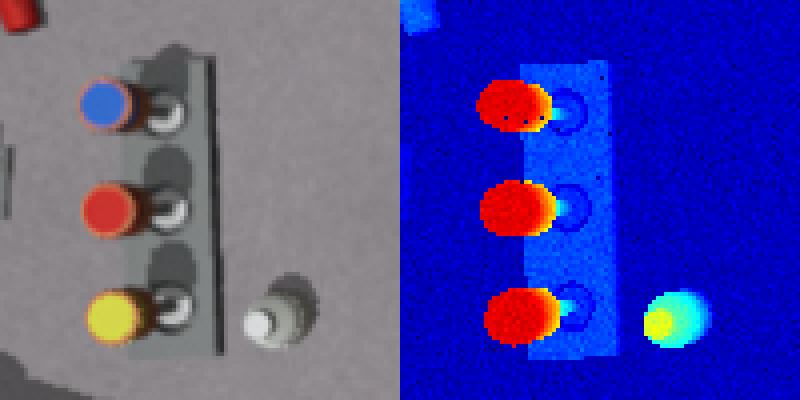

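Both crops agree with the first reading. Discs, board, mat and tray are clear, and the relay sits turned about 35° on the strip at crop (257,263). All three sensors are in the rack, with flux about 80 mm from the yellow one. Next I refine with the wrist camera.

```bash
cat >> h.py <<'E'
def down(yaw,tilt=0.):
    # tool z horizontal at yaw; tilt rotates about tool y
    z=np.array([np.cos(yaw),np.sin(yaw),0]); x=np.array([0,0,-1.]); y=np.cross(z,x)
    M=np.stack([x,y,z],1)@R.from_euler('y',tilt).as_matrix()
    return R.from_matrix(M).as_rotvec()
E
python3 - <<'E'
from h import *
for yaw in (0,.5,-.5,np.pi/2,-np.pi/2):
    print(yaw, inverse_kinematics([.47,.33,.3],down(yaw)), inverse_kinematics([.5,-.04,.3],down(yaw)))
manip.move_pose([.42,.32,.30],down(0))
c=cap('wrist'); cv2.imwrite('pics/w1.png',c['image']); np.savez('w1.npz',**c)
manip.move_pose([.45,-.04,.30],down(0))
c=cap('wrist'); cv2.imwrite('pics/w2.png',c['image']); np.savez('w2.npz',**c)
manip.move_pose([.58,-.0,.30],down(0))
c=cap('wrist'); cv2.imwrite('pics/w3.png',c['image']); np.savez('w3.npz',**c)
print(manip.state()['clock'],manip.state()['tool_pos'])
E
```

```text
0 [ 5.68780423e-01  4.11880665e-02  1.74628473e+00 -4.44089210e-16
  1.35411986e+00 -1.00201590e+00] [-0.1294918  -0.10207737  1.88551527  0.          1.35815475 -1.70028812]
0.5 [ 5.68780423e-01  4.11880665e-02  1.74628473e+00 -4.44089210e-16
  1.35411986e+00 -1.50201590e+00] [-1.29491798e-01 -1.02077366e-01  1.88551527e+00 -4.44089210e-16
  1.35815475e+00 -2.20028812e+00]
-0.5 [ 5.68780423e-01  4.11880665e-02  1.74628473e+00 -4.44089210e-16
  1.35411986e+00 -5.02015904e-01] [-1.29491798e-01 -1.02077366e-01  1.88551527e+00 -4.44089210e-16
  1.35815475e+00 -1.20028812e+00]
1.5707963267948966 None None
-1.5707963267948966 [ 5.68780423e-01  4.11880665e-02  1.74628473e+00 -4.44089210e-16
  1.35411986e+00  5.68780423e-01] [-1.29491798e-01 -1.02077366e-01  1.88551527e+00 -4.44089210e-16
  1.35815475e+00 -1.29491798e-01]
3.7667 [0.57935401 0.00059256 0.29957365]
```

View pics/w1.png

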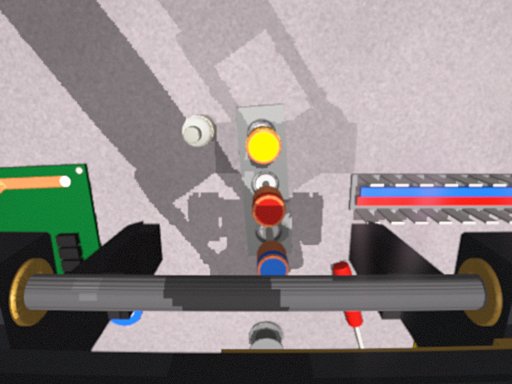

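View pics/w2.png

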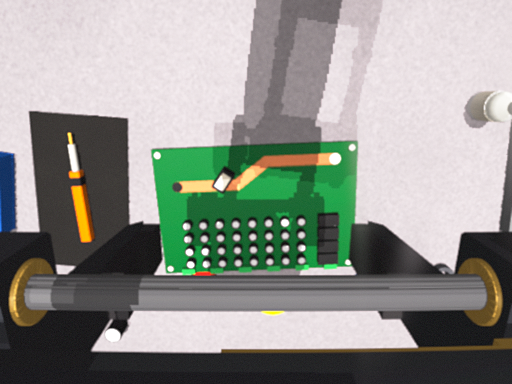

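View pics/w3.png

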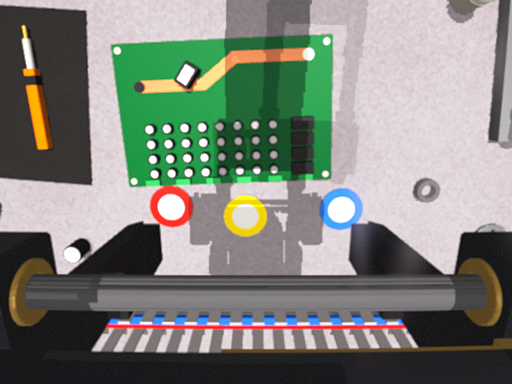

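Wrist pictures. w1: yellow, red and blue tops at (263,145), (268,207), (272,265). w2 and w3: relay at (187,74) in w3; white dot (308,54), dark dot (139,87); discs red (171,206), yellow (245,216), blue (342,209).

Run:
```python
from h import *
L=lambda n:dict(np.load(n+'.npz',allow_pickle=True))
def zones(n,defs):
    c=L(n); im=c['image']; hsv=cv2.cvtColor(im,cv2.COLOR_BGR2HSV); P=cloud(c)
    for name,(u0,v0,u1,v1),f,zp in defs:
        m=np.zeros(hsv.shape[:2],np.uint8); m[v0:v1,u0:u1]=(f(*[hsv[v0:v1,u0:u1,i].astype(int) for i in range(3)])*255)
        cs,_=cv2.findContours(m,cv2.RETR_EXTERNAL,cv2.CHAIN_APPROX_NONE); k=max(cs,key=cv2.contourArea)
        (cu,cv_),ax,an=cv2.fitEllipse(k); mm=np.zeros_like(m); cv2.drawContours(mm,[k],-1,255,-1)
        zd=np.nanmedian(P[mm>0][:,2]); 
        W=np.array([onplane(c,*p[0],zp)[:2] for p in k]).astype(np.float32); 
        (cx,cy),rad=cv2.minEnclosingCircle(W); r=cv2.minAreaRect(W)
        print(n,name,'px',(round(cu,1),round(cv_,1)),'zmed',zd.round(4),'circ',np.round((cx,cy,rad),4),'rect',np.round(r[0],4),np.round(r[1],4),r[2].__round__(1))
bl=lambda h,s,v:(h>100)&(h<130)&(s>100); ye=lambda h,s,v:(h>22)&(h<36)&(s>120); re=lambda h,s,v:((h<5)|(h>174))&(s>130)
zones('w1',[('ytop',(235,115,295,170),ye,.126),('rtop',(240,180,300,225),re,.126),('btop',(245,240,300,280),bl,.126)])
zones('w3',[('dr',(140,180,200,240),re,.003),('dy',(215,190,275,245),ye,.003),('db',(310,180,375,240),bl,.003),
 ('board',(100,25,340,190),lambda h,s,v:(h>40)&(h<85)&(s>80)&(v>60),.008),
 ('relaylabel',(170,55,205,95),lambda h,s,v:(s<60)&(v>150),.032),
 ('copper',(130,40,325,100),lambda h,s,v:(h>4)&(h<22)&(s>70)&(v>100),.0085)])
zones('w2',[('copper',(160,140,350,200),lambda h,s,v:(h>4)&(h<22)&(s>70)&(v>100),.0085),('relaylabel',(205,160,240,200),lambda h,s,v:(s<60)&(v>150),.032),
 ('board',(140,130,370,275),lambda h,s,v:(h>40)&(h<85)&(s>80)&(v>60),.008),
 ('handle',(50,160,110,250),lambda h,s,v:(h<22)&(s>120),.016)])
for n,(u,v) in [('w3',(308.5,54)),('w3',(139,87)),('w2',(335,158)),('w2',(177.5,187))]:
    c=L(n); print(n,u,v,onplane(c,u,v,.0085).round(4), cloud(c)[int(v)-1:int(v)+2,int(u)-1:int(u)+2,2].mean().round(4))
```

```text
w1 ytop px (263.3, 146.2) zmed 0.1272 circ [0.4007 0.3284 0.0146] rect [0.4008 0.3285] [0.0277 0.0282] 44.9
w1 rtop px (268.6, 211.4) zmed 0.1273 circ [0.466  0.3342 0.0137] rect [0.4662 0.3341] [0.0265 0.026 ] 44.2
w1 btop px (272.8, 267.8) zmed 0.1275 circ [0.5309 0.3391 0.0136] rect [0.5275 0.3391] [0.0263 0.0186] 89.9
w3 dr px (171.0, 206.1) zmed 0.0039 circ [ 0.6613 -0.1147  0.0303] rect [ 0.6609 -0.1145] [0.0578 0.0584] 0.1
w3 dy px (245.0, 215.3) zmed 0.0039 circ [ 0.674  -0.0127  0.0296] rect [ 0.6745 -0.0127] [0.0572 0.058 ] 45.9
w3 db px (340.5, 208.8) zmed 0.0039 circ [0.6645 0.1189 0.03  ] rect [0.6647 0.1191] [0.0586 0.0569] 3.0
w3 board px (225.7, 109.2) zmed 0.0092 circ [ 0.5355 -0.037   0.1605] rect [ 0.5363 -0.0372] [0.1797 0.2688] 2.3
w3 relaylabel px (185.3, 74.3) zmed 0.033 circ [ 0.4896 -0.0804  0.012 ] rect [ 0.4895 -0.0807] [0.0136 0.0215] 56.4
w3 copper px (223.1, 69.7) zmed 0.0093 circ [ 0.4831 -0.0403  0.1049] rect [ 0.4822 -0.0405] [0.0343 0.2095] 15.8
w2 copper px (279.5, 170.7) zmed 0.0092 circ [ 0.4813 -0.009   0.0746] rect [ 0.4739 -0.011 ] [0.0343 0.1486] 15.4
w2 relaylabel px (221.7, 182.0) zmed 0.033 circ [ 0.4895 -0.0814  0.0114] rect [ 0.49  -0.081] [0.0133 0.021 ] 56.0
w2 board px (257.4, 205.8) zmed 0.0091 circ [ 0.5361 -0.0368  0.1601] rect [ 0.5376 -0.0381] [0.1831 0.2704] 2.5
w2 handle px (82.5, 212.3) zmed 0.0158 circ [ 0.5379 -0.273   0.0431] rect [ 0.5381 -0.2727] [0.0843 0.0221] 2.2
w3 308.5 54 [0.4641 0.0652 0.0085] 0.0089
w3 139 87 [ 0.5029 -0.1439  0.0085] 0.0089
w2 335 158 [0.4635 0.0657 0.0085] 0.01
w2 177.5 187 [ 0.503  -0.1423  0.0085] 0.0098
```

Run:
```python
from h import *
c=dict(np.load('top0.npz',allow_pickle=True)); t=onplane(c,393.3,214.6,.03); print('tray',t)
o=down(np.radians(-34)); p=np.array([.4895,-.0807])
manip.set_gripper(.05,20)
manip.move_pose([*p,.12],o); 
manip.move_linear([*p,.012],.1); print(manip.state()['tool_pos'],manip.state()['contact_force'])
manip.set_gripper(0.0,15); print(manip.state()['gripper_width'])
manip.move_linear([*p,.12],.12)
manip.move_pose([t[0],t[1],.14],down(np.radians(-12))); print(manip.state()['gripper_width'])
manip.move_linear([t[0],t[1],.015],.12); print(manip.state()['contact_force'])
manip.set_gripper(.045); manip.move_linear([t[0],t[1],.3],.2)
c=cap('wrist'); cv2.imwrite('pics/w4.png',c['image'])
c=cap('top'); cv2.imwrite('pics/t4.png',cv2.resize(c['image'][135:265,185:425],None,fx=3.2,fy=3.2)); print(manip.state()['clock'])
```

```text
tray [ 0.50227176 -0.42428044  0.03      ]
[ 0.49022938 -0.08084353  0.01266812] [0.23701898 0.0816021  0.78414877]
0.017960313605290584
0.017865359911587924
[-0.28437882  0.00190095 -0.27744548]
12.9583
```

View pics/w4.png

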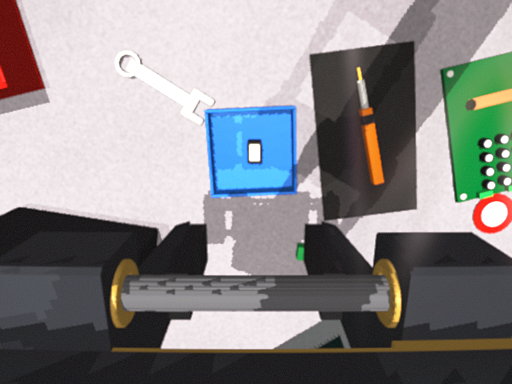

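View pics/t4.png

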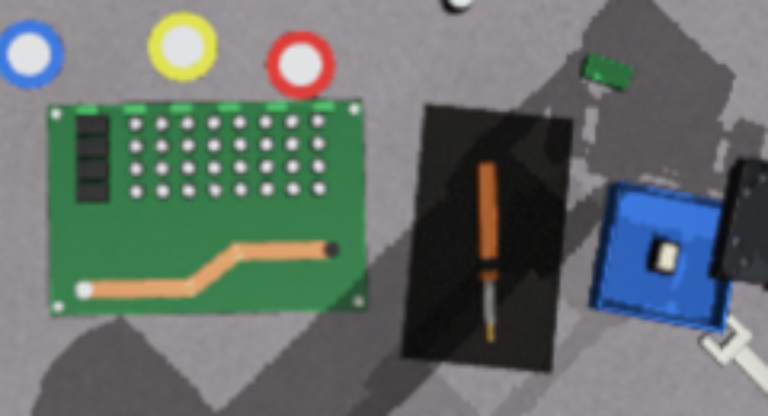

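Relay lies on the tray floor near the middle (w4 at (255,152)) and the seam is clear. Next, the blue sensor.

```bash
cat >> h.py <<'E'
def fz(n=5):
    a=[]
    for _ in range(n): a.append(manip.state()['contact_force'][2]); manip.dwell(.02)
    return np.mean(a)
def place_sensor(p,d,zc=.088):
    o=down(np.radians(5))
    manip.set_gripper(.056,30); manip.move_pose([*p,.24],o); manip.move_linear([*p,.15],.15); manip.move_linear([*p,zc],.06)
    f0=fz(); manip.set_gripper(0.,30); w=manip.state()['gripper_width']; zt=manip.state()['tool_pos'][2]
    print('width',w,'tcp',manip.state()['tool_pos'])
    manip.move_linear([*p,zc+.02],.05); manip.move_linear([*p,.24],.15); manip.dwell(.3); print('f0',f0,'fheld',fz(),'w',manip.state()['gripper_width'])
    manip.move_pose([*d,.24],down(-np.pi/2)); manip.dwell(.2)
    manip.move_linear([*d,.12],.12); manip.move_linear([*d,zc+.002],.04); manip.dwell(.3); fh=fz(); z=zc+.002; print('fh',fh)
    while z>zc-.007:
        z-=.0005; manip.move_linear([*d,z],.02); manip.dwell(.05); f=fz(3)
        if f-fh>.8: break
    print('touch z',z,'f',f,'tcp',manip.state()['tool_pos'])
    c=cap('scene'); 
    w=manip.state()['gripper_width']; t=w
    while t<w+.006: t+=.0005; manip.set_gripper(t,10); manip.dwell(.03)
    print('f rel',fz())
    while t<.056: t+=.003; manip.set_gripper(min(t,.056))
    manip.move_linear([*d,.15],.05); manip.move_linear([*d,.24],.15); print(manip.state()['clock'])
E
python3 - <<'E'
from h import *
place_sensor([.531,.3395],[.6645,.1187])
c=cap('scene'); cv2.imwrite('pics/s5.png',cv2.resize(c['image'][130:280,180:440],None,fx=3,fy=3))
E
```

```text
width 0.03315632684405641 tcp [0.53112015 0.33951295 0.08819712]
f0 -0.00037922982674038483 fheld -2.328517871100075 w 0.03296368395481761
fh -2.386121902721948
touch z 0.08499999999999999 f -1.248938911608598 tcp [0.66464335 0.11875462 0.08524196]
f rel 0.5329560679758975
34.6333
```

View pics/s5.png

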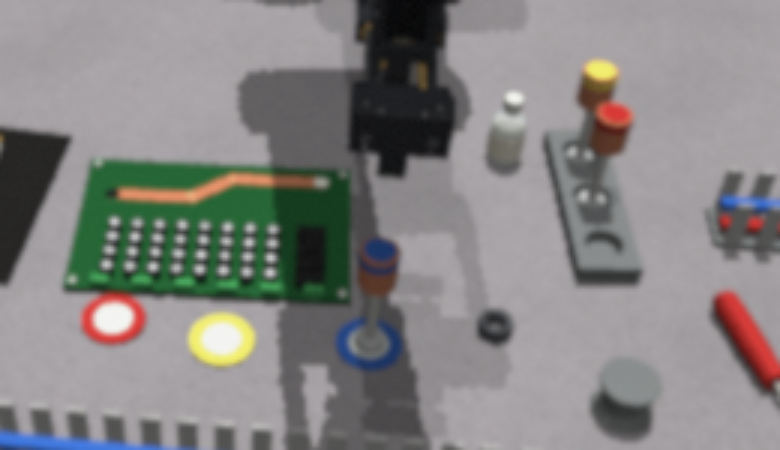

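Blue stands upright, centred on the blue disc (crop (370,340)). The other two go the same way.

Run:
```python
from h import *
place_sensor([.466,.3342],[.661,-.1147])
place_sensor([.4008,.3284],[.6742,-.0127])
manip.move_pose([.50,-.0,.36],down(0)); c=cap('wrist'); cv2.imwrite('pics/w6.png',c['image']); np.savez('w6.npz',**c)
c=cap('scene'); cv2.imwrite('pics/s6.png',cv2.resize(c['image'][130:280,90:440],None,fx=2.2,fy=2.2))
print(manip.state()['clock'])
```

```text
width 0.03349216441298328 tcp [0.46610462 0.33418678 0.08818067]
f0 0.025323445391612086 fheld -2.1484423444525342 w 0.033171918081598424
fh -2.5914196232660482
touch z 0.08499999999999999 f -1.0411634893572008 tcp [ 0.6611477  -0.11471843  0.08524067]
f rel -0.1848900881954445
55.2417
width 0.03328654534497769 tcp [0.4008922  0.32839708 0.08815649]
f0 0.1704060392698298 fheld -2.100442792399602 w 0.03294653125160355
fh -2.2268099080263175
touch z 0.08499999999999999 f -0.8783065127111916 tcp [ 0.67434809 -0.01270829  0.0852535 ]
f rel -0.05979872204213303
76.5083
78.0
```

View pics/s6.png

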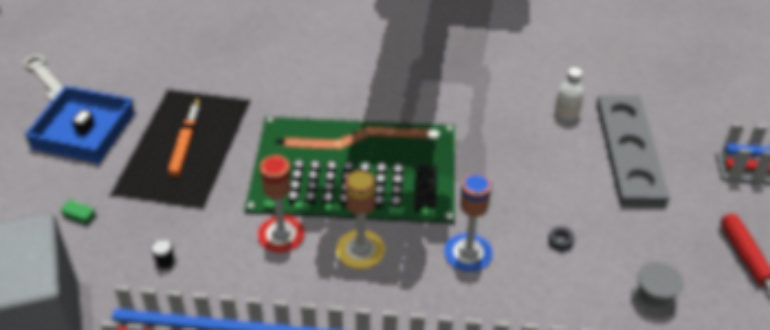

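View pics/w6.png

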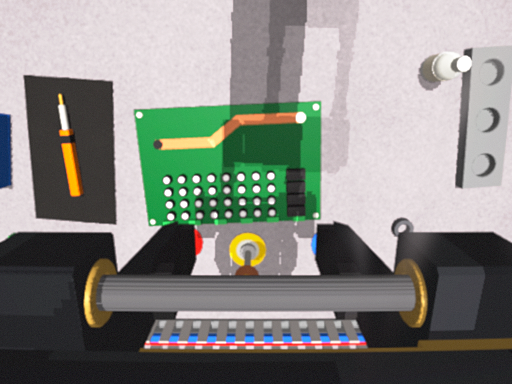

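Sensors all stand on their own discs (s6 crop: red (280,232), yellow (360,248), blue (468,250)), and the relay is in the tray. Now a close look at the probe.

Run:
```python
from h import *
manip.move_pose([.56,-.25,.26],down(0)); manip.dwell(.2); c=cap('wrist'); np.savez('w7.npz',**c); im=c['image'].copy()
P=cloud(c); hsv=cv2.cvtColor(im,cv2.COLOR_BGR2HSV)
m=((P[...,2]>.0085)&(P[...,2]<.03)).astype(np.uint8)*255
# limit to mat region
m[~((P[...,0]>.38)&(P[...,0]<.66)&(P[...,1]<-.21)&(P[...,1]>-.34))]=0
q=P[m>0]; print(len(q))
mu=q[:,:2].mean(0); w,V=np.linalg.eigh(np.cov((q[:,:2]-mu).T)); d=V[:,1]; d*=np.sign(-d[0]); s=(q[:,:2]-mu)@d
print('dir',d,np.degrees(np.arctan2(d[1],d[0])),'ends',s.min(),s.max(),'butt',mu+d*s.min(),'tip',mu+d*s.max(),'center',mu+d*(s.max()-.1),mu+d*(s.min()+.05))
mo=((hsv[...,0]<22)&(hsv[...,1]>120)&(hsv[...,2]>80)&(m>0)); k=P[mo]; top=k[k[:,2]>.0125]; print('top z',np.median(k[:,2]))
W=np.array([onplane(c,u,v,.016)[:2] for v,u in np.argwhere(mo)]).astype(np.float32); print(cv2.minAreaRect(W))
mat=(P[...,2]<.006)&(hsv[...,2]<60)&(P[...,0]>.36)&(P[...,0]<.68)&(P[...,1]<-.18)&(P[...,1]>-.37); print('mat',cv2.minAreaRect(P[mat][:,:2].astype(np.float32)),np.median(P[mat][:,2]))
cv2.imwrite('pics/w7.png',im); cv2.imwrite('pics/m7.png',m)
print(manip.state()['clock'])
```

```text
1422
dir [-0.99916828 -0.04077689] -177.6630083431658 ends -0.06697745658915505 0.08158624776313832 butt [ 0.5784628  -0.27317695] tip [ 0.43002266 -0.27923491] center [ 0.52993949 -0.27515723] [ 0.52850439 -0.27521579]
top z 0.016308265253047516
((0.5052053332328796, -0.2763264775276184), (0.14643827080726624, 0.014639711007475853), 2.305959701538086)
mat ((0.5165627598762512, -0.2776704728603363), (0.127577006816864, 0.21744772791862488), 85.47713470458984) 0.0028699645441787325
79.3167
```

View pics/w7.png

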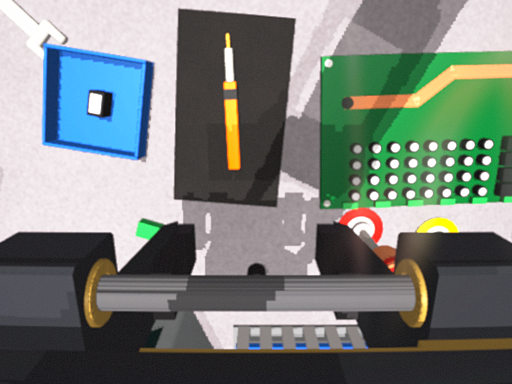

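View pics/m7.png

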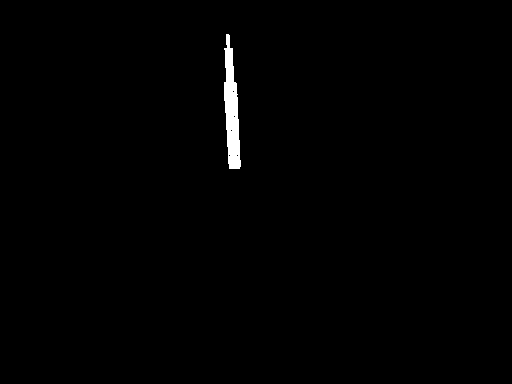

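Probe lies as before: butt at (234,168), needle tip at (228,35), yaw about 2.3°. The relay still sits mid-tray. Next I grasp the probe and check its tip in the grip, before going near the seam.

```bash
cat >> h.py <<'E'
YB=np.radians(2.45); OB=np.array([.5365,-.0365])
def bw(x,y): return OB+np.array([[np.cos(YB),-np.sin(YB)],[np.sin(YB),np.cos(YB)]])@[x,y]
SEAM=[(-.068,.105),(-.068,.06),(-.068,.015),(-.038,-.025),(-.038,-.065),(-.038,-.105)]
TH=np.radians(-25); OT=down(YB,TH); TIP=np.array([-.004,0,-.1])
def tcp_for(tip,rot=OT,t=TIP): return np.array(tip)-R.from_rotvec(rot).as_matrix()@t
E
python3 - <<'E'
from h import *
print([bw(*s).round(4).tolist() for s in SEAM])
for s in SEAM:
    q=inverse_kinematics(tcp_for([*bw(*s),.011]),OT); print(None if q is None else np.round(q,2))
o=down(np.radians(2.3)); p=[.529,-.2752]
manip.set_gripper(.04,20); manip.move_pose([*p,.12],o); manip.move_linear([*p,.03],.12); manip.move_linear([*p,.005],.04)
print(manip.state()['contact_force'],manip.state()['tool_pos'])
manip.set_gripper(0,30); print(manip.state()['gripper_width'])
manip.move_linear([*p,.03],.05); manip.move_linear([*p,.16],.1); print(manip.state()['gripper_width'])
manip.move_linear(tcp_for([*bw(*SEAM[0]),.10]),.1,OT); manip.dwell(.3)
c=cap('wrist'); np.savez('w8.npz',**c); cv2.imwrite('pics/w8.png',c['image'])
c=cap('scene'); np.savez('s8.npz',**c); cv2.imwrite('pics/s8.png',cv2.resize(c['image'][130:280,90:440],None,fx=2.2,fy=2.2))
print(manip.state()['clock'],manip.state()['tool_pos'])
E
```

```text
[[0.4641, 0.0655], [0.466, 0.0205], [0.4679, -0.0244], [0.4996, -0.0631], [0.5013, -0.1031], [0.503, -0.143]]
[ 0.09  0.04  2.32 -0.06  0.34 -1.47]
[-0.02  0.04  2.33  0.07  0.34 -1.69]
[-0.12  0.04  2.32  0.2   0.35 -1.91]
[-0.2   0.11  2.25  0.28  0.37 -2.06]
[-0.28  0.12  2.24  0.36  0.39 -2.21]
[-0.36  0.14  2.21  0.43  0.42 -2.34]
[0.27323736 0.16193416 0.24516031] [ 0.52900833 -0.27520974  0.00487577]
0.013957218447292589
0.013479976821422842
88.6833 [0.55629945 0.06943323 0.1386482 ]
```

View pics/w8.png

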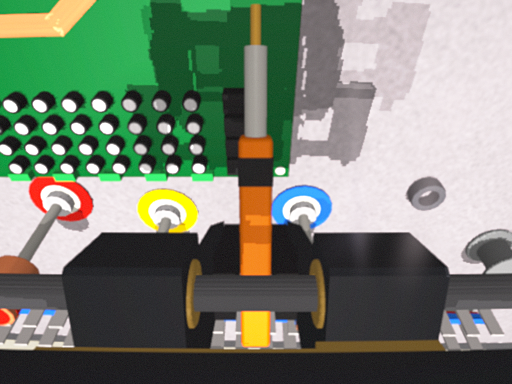

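View pics/s8.png

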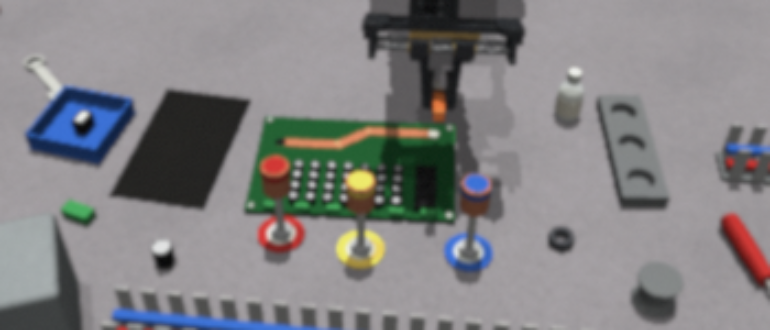

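The probe sits straight in the jaws with its needle tip at (256,5) in w8. I measure the tip in tool coordinates.

Run:
```python
from h import *
c=dict(np.load('w8.npz',allow_pickle=True)); T=c['T_tool_cam']; x,y=rays(c); z=c['z_map']
Q=np.stack([x*z,y*z,z],-1)@T[:3,:3].T+T[:3,3]
for v in (3,5,7,10,15,30,60,90,110,130,160,200,215): 
    r=Q[v,246:268]; r=r[r[:,0]<.03]; print(v,np.round(np.nanmedian(r[np.abs(r[:,1])<.012],0),4), len(r))
print(c['image'][0:12,256])
```

```text
3 [nan nan nan] 0
5 [-0.0056  0.0002 -0.0989] 10
7 [-0.0066  0.0002 -0.098 ] 10
10 [-0.0063  0.0002 -0.097 ] 10
15 [-0.0063  0.0002 -0.0952] 10
30 [-0.0067  0.0002 -0.0898] 10
60 [-0.0083  0.0004 -0.0787] 21
90 [-0.0088  0.0004 -0.0675] 21
110 [-0.0082  0.0004 -0.0598] 21
130 [-0.0081  0.0004 -0.0518] 21
160 [-0.0118  0.0006 -0.0402] 22
200 [-0.0115  0.0006 -0.0232] 22
215 [-0.0117  0.0006 -0.0167] 22
[[ 76 153  41]
 [ 75 153  37]
 [ 74 153  43]
 [ 74 150  91]
 [ 64 142 158]
 [ 55 137 182]
 [ 56 135 185]
 [ 55 136 183]
 [ 56 136 183]
 [ 53 136 183]
 [ 54 136 181]
 [ 56 138 184]]
  return np.nanmean(a, axis, out=out, keepdims=keepdims)
```

Run:
```python
from h import *
T2=np.array([-.0043,.0002,-.0995])
a=bw(*SEAM[0])
manip.move_linear(tcp_for([*a,.04],OT,T2),.06); manip.dwell(.2); print(manip.state()['contact_force'])
manip.move_linear(tcp_for([*a,.0145],OT,T2),.02); manip.dwell(.2); print(manip.state()['contact_force'])
c=cap('wrist'); cv2.imwrite('pics/w9.png',cv2.resize(c['image'][:130,180:340],None,fx=4,fy=4)); P=cloud(c)
for v in (5,7,10): print(np.nanmedian(P[v,253:260],0).round(4))
print('copper/board near',np.nanmedian(P[5:15,225:235],(0,1)).round(4))
c=cap('top'); cv2.imwrite('pics/t9.png',cv2.resize(c['image'][200:245,195:305],None,fx=7,fy=7))
print(manip.state()['clock'])
```

```text
[ 0.00337645 -0.34573356  0.31528157]
[-1.25693907  0.68497769 -0.78045447]
[0.464  0.0657 0.0168]
[0.4646 0.0657 0.0171]
[0.4655 0.0657 0.0177]
copper/board near [0.4675 0.055  0.0093]
91.7667
```

View pics/w9.png

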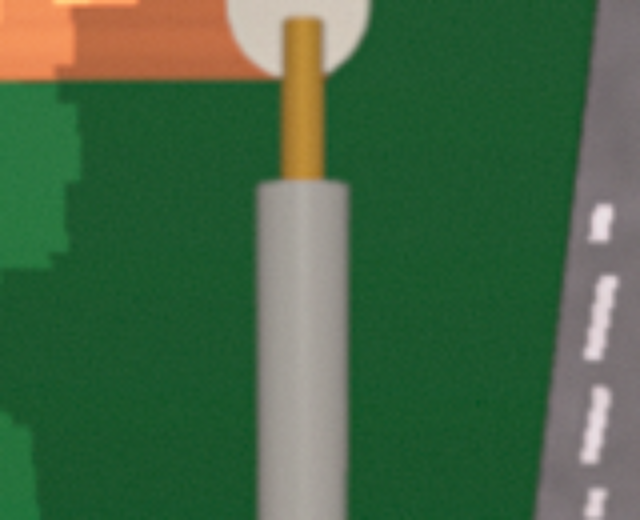

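View pics/t9.png

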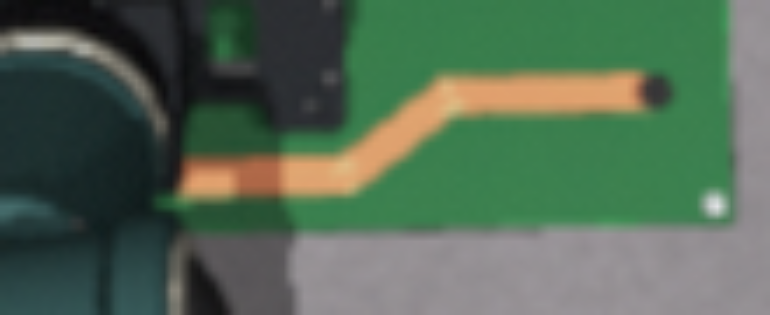

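The tip (crop (303,18)) is laterally centred over the white dot and about 5.7 mm above the copper. The top view shows the rest of the strip is clear. Lowering about 3.5 mm and sweeping.

Run:
```python
from h import *
T2=np.array([-.0043,.0002,-.0995]); Z=.011
go=lambda b,z=Z,r=.02: manip.move_linear(tcp_for([*bw(*b),z],OT,T2),r)
def chk(l):
    c=cap('wrist'); P=cloud(c); s=manip.state(); r=P[6,253:260]; print(l,s['clock'],'F',s['contact_force'].round(2),'w',round(s['gripper_width'],4),'tip',(np.array(s['tool_pos'])+R.from_rotvec(s['tcp_rot']).as_matrix()@T2).round(4),'cam tiptop',np.nanmedian(r,0).round(4)); return c
go(SEAM[0],Z,.01); manip.dwell(.4); chk(0)
for i in range(1,6):
    n=2 if i!=99 else 1
    a=np.array(SEAM[i-1]);b=np.array(SEAM[i])
    for t in (.5,1.): go(a+(b-a)*t); manip.dwell(.25)
    c=chk(i); cv2.imwrite(f'pics/sw{i}.png',c['image'][:80,190:320])
ims=[cv2.resize(cv2.imread(f'pics/sw{i}.png'),None,fx=2.8,fy=2.8) for i in range(1,6)]
ims.append(ims[-1]*0); cv2.imwrite('pics/sw.png',np.vstack([np.hstack(ims[:2]),np.hstack(ims[2:4]),np.hstack(ims[4:])])[:600])
```

```text
0 92.7167 F [-0.42 -0.41 -1.11] w 0.0136 tip [0.4641 0.0655 0.011 ] cam tiptop [0.4642 0.0657 0.0137]
1 95.8167 F [-0.4  -0.58  0.23] w 0.0138 tip [0.466  0.0206 0.011 ] cam tiptop [0.466  0.0208 0.0137]
2 98.9167 F [ 0.1  -0.21 -0.38] w 0.0133 tip [ 0.4679 -0.0243  0.011 ] cam tiptop [ 0.4679 -0.0242  0.0138]
3 102.2667 F [ 0.1  -1.35  0.07] w 0.0136 tip [ 0.4996 -0.0631  0.011 ] cam tiptop [ 0.4998 -0.0629  0.0131]
4 105.1167 F [-0.51 -0.61 -0.05] w 0.0141 tip [ 0.5013 -0.103   0.011 ] cam tiptop [ 0.5014 -0.1028  0.0136]
5 107.9667 F [ 0.09  0.5  -0.74] w 0.0136 tip [ 0.503 -0.143  0.011] cam tiptop [ 0.5031 -0.1428  0.0132]
```

View pics/sw.png

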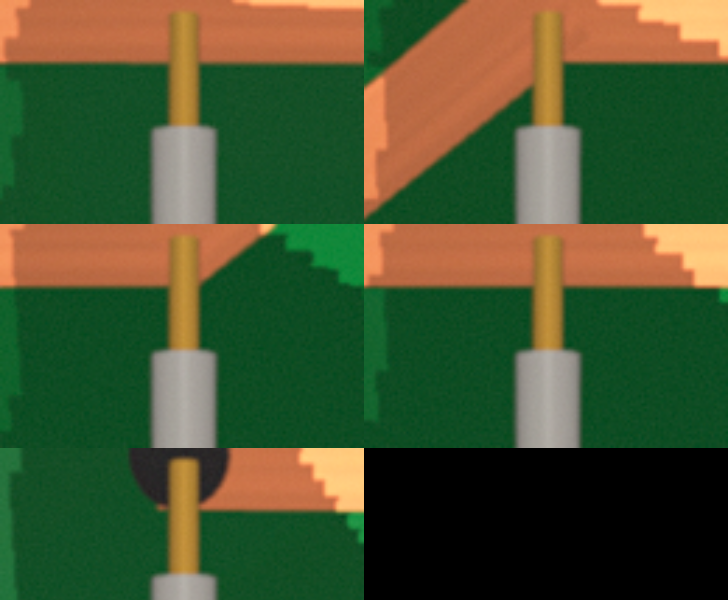

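The tip stayed on the strip's centre at every point and finished on the black dot. Now laying the probe back at its old spot.

Run:
```python
from h import *
T2=np.array([-.0043,.0002,-.0995]); 
manip.move_linear(tcp_for([*bw(*SEAM[5]),.04],OT,T2),.03); manip.move_linear(tcp_for([*bw(*SEAM[5]),.12],OT,T2),.08)
o=down(np.radians(2.3)); p=[.529,-.2752]
manip.move_linear([*p,.16],.1,o); manip.move_linear([*p,.02],.08); manip.dwell(.2); f=fz(); z=.0075
manip.move_linear([*p,z],.02)
while z>.003:
    manip.dwell(.05); g=fz(3)
    if g-f>.8: break
    z-=.0004; manip.move_linear([*p,z],.02)
print('touch',z,f,g)
w=manip.state()['gripper_width']
for k in range(1,7): manip.set_gripper(w+.001*k,5)
manip.set_gripper(.04); manip.move_linear([*p,.05],.04); manip.move_linear([*p,.2],.15)
manip.move_pose([.53,-.20,.32],down(0)); manip.dwell(.3)
c=cap('wrist'); cv2.imwrite('pics/w10.png',c['image']); P=cloud(c)
m=(P[...,2]>.0085)&(P[...,2]<.03)&(P[...,0]>.38)&(P[...,0]<.66)&(P[...,1]<-.21)&(P[...,1]>-.34)
q=P[m]; print('probe ends',q[q[:,0].argmax()],q[q[:,0].argmin()],np.median(q[q[:,0]>.5][:,2]))
manip.move_pose([.40,-.0,.40],down(0)); manip.dwell(.2)
c=cap('scene'); cv2.imwrite('pics/s10.png',cv2.resize(c['image'][130:280,90:440],None,fx=2.2,fy=2.2))
c=cap('top'); cv2.imwrite('pics/t10.png',cv2.resize(c['image'][110:265,80:430],None,fx=2.2,fy=2.2)); P=cloud(c)
for n,x,y in [('b',.6645,.1187),('r',.661,-.1147),('y',.6742,-.0127)]:
    m=(P[...,2]>.117)&(np.hypot(P[...,0]-x,P[...,1]-y)<.045); q=P[m]; print(n,m.sum(),q.mean(0).round(4),(q[:,:2].mean(0)-[x,y]).round(4))
print(manip.state()['clock'])
```

```text
touch 0.005099999999999999 -0.26928769692431603 1.1111538996068133
probe ends [ 0.57795156 -0.27519665  0.01599771] [ 0.43061627 -0.27762075  0.01145362] 0.016549828439213543
b 150 [0.6625 0.1171 0.1225] [-0.002  -0.0016]
r 149 [ 0.6587 -0.1137  0.1224] [-0.0023  0.001 ]
y 153 [ 0.6722 -0.0119  0.1221] [-0.002   0.0008]
123.5333
```

View pics/w10.png

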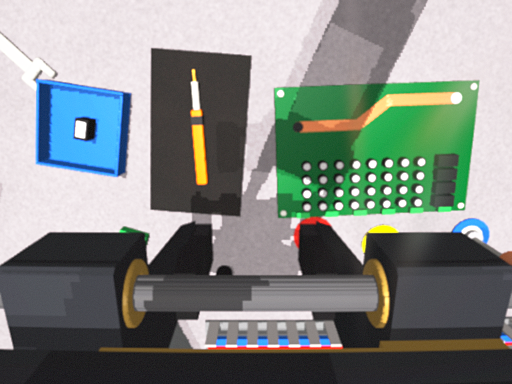

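View pics/s10.png

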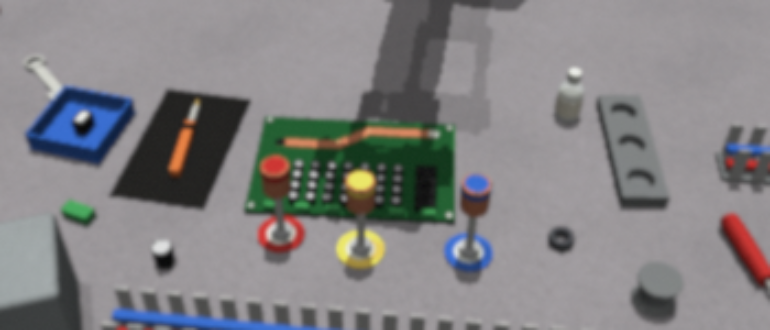

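View pics/t10.png

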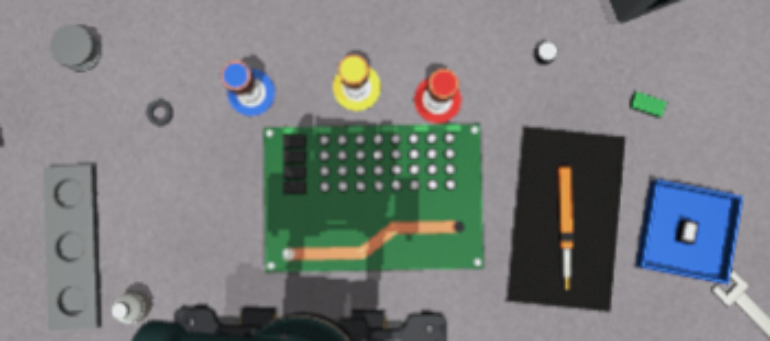

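The pictures agree. Sensors are upright on their discs, the relay is mid-tray, the probe is flat on the mat, and the bystanders have not moved. The gripper is clear of everything, so I hand in.

Run:
```python
from h import *
manip.dwell(.3); s=manip.state(); print(s['contact_force'],s['clock']); order.close_job()
```

```text
[ 0.40460458 -0.02937616 -0.46162888] 123.8333
the job is handed in; nothing more can be done
```

The emission check is done and handed in at about 124 s of the 210 s allowed; the system reported no verdict.

- **Relay:** it went into the tray first and lies near the middle of the floor.
- **Sensors:** all three were present. In the last top view, each head is within about 3 mm of its disc's centre, and the pictures show all three upright.
- **Sweep:** at the six seam points I checked, the probe tip was on the centre line. It ran about 2.5–3.5 mm above the copper at a mean of 2 cm/s. I set that so the peak should stay under 4 cm/s, but did not measure the peak.
- **Probe:** it lies flat on the mat where it started (handle top at about 16 mm), and the gripper is clear of it.
- **Bystanders:** none looks moved in the last pictures. I compared them by eye, not by measurement.

I saw no knock to the probe or relay. Camera heights read about 1 mm high against the nominal ones, and I allowed for this when setting the sweep height. No check failed.

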